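Set a press station with spacer and push rod

ROBOT

A 6-joint arm with a two-finger parallel gripper is mounted at the origin on the work surface. World frame = base frame: x ahead of the robot, y to its left, z up, the work surface at z = 0. Lengths are in m, angles in rad, forces in N, time in s.
With the tool pointing down it reaches from about 0.275 to 0.85 m from the base axis. Payload 5.2 kg.
Tool frame: the origin (TCP) lies at the very end of the fingers, on their centre line; the grasp point (between the pads) lies 19 mm behind it; z points along the fingers, y is the line along which they close (so a half turn about z gives the same grasp; the last joint's range is limited). The gripper opens to 85 mm and grips with 20 to 120 N. Pads are 22 mm wide; open, the fingers measure 114 mm over their backs; the gripper's body (76 mm by 85 mm) begins 54 mm behind the grasp point. The pads swing forward as they close: fully open they stand 13 mm farther back than shut.
Start: joints at [1.13, 0.259, 1.535, -0, 1.348, -0.203], TCP at [0.13, 0.535, 0.231] pointing down, gripper open.
Joint ranges: [-3.14, 3.14], [-0.91, 2.08], [0.19, 2.58], [-1.22, 4.36], [0.22, 2.71], [-3.12, 3.12]. Speed limits (rad/s): [2.57, 2.57, 3.14, 3.14, 3.14, 3.14].

INTERFACE

Orientations are given as a 3x3 rotation matrix whose columns are the frame's x, y, z axes.
In Python, from workcell import bot, vision, ticket gives the robot as it stands.
- The arm moves only by the tool send_rows, never from a script. Its argument "motion" is one flat list of numbers, 7 for each row, row after row: the closure in counts, from 0 (fully open) to 255 (shut), then the shift along the tool's x, y, z in m, then the turn, a rotation vector about the tool's x, y, z in rad. In form: [claw, x, y, z, ax, ay, az, claw, x, y, z, ax, ay, az, ...]. A call has 1 to 10 rows; each row shifts and turns the commanded pose from where the row before left it, along the tool's axes as they then stand; what a row does not reach is not made up. A row lasts 1/12 s, in which the tool goes at most 41.7 mm and 7.16 degrees, less where a joint would pass 70% of its speed; a pose out of reach is approached as far as the arm can. A call is refused whole if a number of a shift passes 0.0417 or a number of a turn 0.125, either way. A call with a gripper value outside its range is refused whole. The fingers move at their own pace and stop on an object; "force" is the grip in N (left out, the last holds). Time passes only in rows, so rows that do not move let the fingers close. It gives the time, the measured TCP pose, the force, the opening and the grip force at its end, in the units of the state.
- bot.state(): the state, without advancing time (a new reading comes with each control period).
- vision.snapshot(name): name is "scene" or "side" or "wrist"; returns the picture (400x640x3 uint8, red, green, blue); there is no depth.
- vision.camera_params(name): a dict with "fx", "fy", "cx", "cy" (pixels), "k1" (the pictures are not rectified: a ray, as slopes to the right and down, at radius r is drawn at 1 + k1 r^2 times it, then the intrinsics apply), "R" (3x3) and "t" (3): a world point X has camera coordinates R X + t; the wrist camera has in their place "T_tool_cam" (4x4, takes a point from camera to tool coordinates, whose origin is the TCP and whose axes are the flange's). Camera axes: x right, y down, z forward; pixel columns grow to the right and rows downward; lengths in m; the calibration is good to about 2 mm. A picture is of the moment at which its call begins: read the wrist's pose just before it. camera_params takes no time and is no camera call.
- ticket.job_done(): hands the job in; it is judged then, once.
The state is a dict: "time": time; "qpos": joint angles; "dq": joint speeds; "tau": joint torques, N m; "tcp_pos": TCP position; "orientation": TCP orientation; "ft_force": force on the tool from outside, world axes, zero at the start; "moment": the same for the moment, N m; "grip_width": opening from 0.0 (shut) to 1.0 (fully open); "grip_force": force on a finger pad.
Only numpy, scipy, OpenCV 4.12 (cv2) and the standard library are available. Lean on these libraries where they do the work, as an engineer would, in place of code of your own. Each camera call takes 0.05 s, during which the arm holds its last target. There are 200 camera calls.

TASK

Only one of the two setting stations has a gap under its white tile high enough for the orange spacer. First stand the red-headed push rod in that station's guide hole, its tip resting on the tile; then slide the spacer, lying flat, under that tile, squarely and centred, until its raised shoulder comes up to the tile's edge, and let go of it; finally press the rod's head down firmly so that the tile sits flush on the spacer, and finish while still holding it pressed down. Never force the spacer against the other station or ram the rod down, and leave the bin, the white collar and the vial where they are.

Things in the scene. Friction and masses are not known exactly. Their poses are not given: they have to be found in the camera images.
- station_wide: The station that the spacer fits, fixed. Blue base block 150 (x) x 100 (y) x 18 mm high; origin at the centre of its underside, on the table. A white tile over its middle leaves a gap 22 mm high over the base, open to +x and -x. Two posts (30 mm along x, at y = 37 to 49 mm either side) carry a cross plate 40 (x) x 98 (y) mm at 76 to 92 mm over the table, with the guide hole.
- guide_wide (a point): Centre of the mouth of station_wide's guide hole, at the cross plate's top, 92 mm above the table, over the tile's centre. The vertical hole is 15 mm in diameter, 16 mm deep, chamfered.
- tile_wide_top (a point): Centre of the top of station_wide's white tile, 60 (x) x 72 (y) x 8 mm; when up, its top is 48 mm and its underside 40 mm above the table.
- tile_wide (a joint): How far station_wide's tile is pressed down (m): 0 up (its rest), 0.008 when flush on the spacer, at most 0.018. The spring needs about 4.5 N to start it and 8.5 N at 8 mm, from then on the spacer stops it: push with some 10 to 20 N in all.
- station_narrow: The other station, of the same look and outer sizes, tile and cross plate at the same heights, but with a base block 34 mm high: its gap is only 6 mm and the spacer does not fit. Fixed. Origin at the centre of its underside.
- spacer: Orange plastic spacer, about 100 g, lying flat. Tongue 14 mm thick, 30 mm wide (y), x = -15 to +125 mm; +x to the tip that goes under the tile. Origin under the upright grip: a post 24 (x) x 16 (y) mm, top 56 mm above the underside; pinch it across y from above. The shoulder at x = 51 to 63 mm, top 30 mm above the underside, is the stop for the tile's edge.
- spacer_pad (a point): Point on the top of the spacer's tongue, 95 mm from the grip towards the tip, 14 mm above its underside; it lies under the tile's centre when the spacer is fully in (the shoulder is then 2 mm from the tile).
- rod: Push rod, about 110 g, upright in its stand: steel shank 12 mm in diameter and 90 mm long with a bevelled tip, then a red round head 26 mm in diameter and 30 mm high. Origin at the tip, z along the rod to its head. To start, the tip is 10 mm above the table and the head's top 130 mm.
- rod_tip (a point): Centre of the rod's lower end.
- rod_top (a point): Centre of the flat top of the rod's head, 120 mm above the tip.
- rod_stand: Grey block 50 x 50 x 40 mm with a hole 15 mm in diameter and 30 mm deep in its middle that holds the rod. Fixed; origin at the centre of its underside.
- bin: Yellow open bin 100 x 180 x 60 mm, origin under its centre. Leave it alone.
- collar: White round nest collar, 72 mm in diameter and 45 mm high, origin under its centre. Leave it alone.
- vial: Small amber vial with white cap, 36 mm in diameter and 75 mm high, origin under its centre. Leave it alone.

How it is judged:
On the way, in this order (a step that is already met when the one before it is completed fails the run):
1. the rod stands in the guide of the station with the wide gap, its tip resting on the tile, the tile still up and the spacer not yet under it (horizontal distance between rod_tip and tile_wide_top below 0.005 m and z of rod_tip in the frame of tile_wide_top between -0.004 and 0.004 m and angle between rod's own z axis and vertical below 0.15 rad and value of joint tile_wide below 0.003 m and horizontal distance between spacer_pad and tile_wide_top above 0.05 m), for 0.2 s.
2. the spacer lies flat under that tile, in as far as its shoulder, let go of, the rod still in the guide (horizontal distance between rod_tip and tile_wide_top below 0.005 m and z of rod_tip in the frame of tile_wide_top between -0.004 and 0.004 m and angle between rod's own z axis and vertical below 0.15 rad and x of spacer_pad in the frame of station_wide between -0.012 and 0.012 m and y of spacer_pad in the frame of station_wide between -0.01 and 0.01 m and z of spacer_pad in the frame of station_wide between 0.028 and 0.0355 m and angle between the x axis of spacer and the x axis of station_wide, either way round below 0.17 rad and angle between spacer's own z axis and vertical below 0.06 rad and contact force between the fingers and spacer below 0.1 N), for 0.2 s.
At the end, for the whole second after the job is handed in: Robot still pressing: robot on rod over 3 N, rod on tile over 6 N, rod within 5 mm of tile centre and 0.15 rad of upright; untouched spacer flat under the tile within 12 mm along, 10 mm across, 0.17 rad; tile down 6.8 to 9.5 mm, still, bearing on the spacer with over 1.5 N (all of step 2 and value of joint tile_wide between 0.0068 and 0.0095 m and contact force between tile_wide and spacer above 1.5 N and contact force between rod and tile_wide above 6 N and contact force between any of the fingers, the arm and rod above 3 N and velocity of joint tile_wide below 0.01 m/s); the arm keeps its last pose, push and grip.
It fails at once if the spacer is forced against the narrow station (over 20 N) (contact force between spacer and station_narrow above 20 N).
It fails at once if the rod is rammed down on the tile (over 80 N) (contact force between rod and tile_wide above 80 N).
It fails at once if the bin is moved over 30 mm or tipped (distance of bin from where it was at the start of the episode above 0.03 m or angle between bin's own z axis and vertical above 0.3 rad).
It fails at once if the collar is moved over 30 mm or tipped (distance of collar from where it was at the start of the episode above 0.03 m or angle between collar's own z axis and vertical above 0.3 rad).
It fails at once if the vial is moved over 30 mm or tipped (distance of vial from where it was at the start of the episode above 0.03 m or angle between vial's own z axis and vertical above 0.3 rad).
It also fails if it takes over 72 s, if anything falls off the work surface, if the arm or the gripper's body presses on something with over 40 N, if the wrist force passes 120 N, or if a joint passes its speed limit or range.

## Working session

There is one attempt and no reset: what is moved stays moved. The work goes in short steps, Python scripts to look and compute and a tool call to move; the robot and the scene stay as the last step left them, time stands still between calls to the robot, and variables do not carry over. Pictures are saved under pics/ and viewed, at most 10 in all, crops included, and the job is handed in when it is done.

Besides the shell and the picture viewer there is one more tool, called after "Emit:" as name(argument=value, ...), one argument or row to a line, values as JSON. send_rows: Moves the arm, as the interface text tells. Its arguments: {"type":"object","properties":{"motion":{"type":"array","items":{"type":"number"}},"force":{"type":"number"}},"required":["motion"]}

```bash
mkdir -p pics
cat > h.py <<'E'
import numpy as np, cv2
from workcell import bot, vision, ticket
def snap(n,f=None):
    s=bot.state(); im=vision.snapshot(n)
    if f: cv2.imwrite('pics/'+f,im[:,:,::-1])
    return s,im
def ray(n,uv,s=None):
    c=vision.camera_params(n); d=np.array([(uv[0]-c['cx'])/c['fx'],(uv[1]-c['cy'])/c['fy']])
    p=d.copy()
    for _ in range(20): p=d/(1+c['k1']*(p@p))
    v=np.array([*p,1.])
    if n=='wrist':
        T=np.array(c['T_tool_cam']); R=np.array(s['orientation']).reshape(3,3)
        return R@T[:3,3]+np.array(s['tcp_pos']), R@T[:3,:3]@v
    R=np.array(c['R']);return -R.T@np.array(c['t']), R.T@v
def at(n,uv,z,s=None):
    o,v=ray(n,uv,s); return o+v*(z-o[2])/v[2]
E
python3 - <<'E'
from h import *
ims=[snap(n)[1] for n in ('scene','side')]
cv2.imwrite('pics/a.png',cv2.resize(np.vstack(ims),(480*800//600*1,800))[:,:,::-1]) if 0 else None
for n,i in zip(('scene','side'),ims): cv2.imwrite(f'pics/{n}.png',i[:,:,::-1])
snap('wrist','wrist0.png')
for n in('scene','side'):
    c=vision.camera_params(n);print(n,c['fx'],-np.array(c['R']).T@c['t'])
print(vision.camera_params('wrist')); s=bot.state();print(s)
E
```

```text
scene 428.7949379539573 [1.49354379 0.29758742 0.75120676]
side 382.3290257189215 [0.45944932 0.76605092 0.69865114]
{'fx': 340.28690695502, 'fy': 340.28690695502, 'cx': 314.3176563631757, 'cy': 206.11478599260903, 'k1': -0.0034950910284367075, 'T_tool_cam': array([[ 4.71938070e-04, -9.58424467e-01, -2.85345962e-01,
         7.24718094e-02],
       [ 9.99999888e-01,  4.45224305e-04,  1.58488837e-04,
        -1.70478808e-04],
       [-2.48566215e-05, -2.85346005e-01,  9.58424570e-01,
        -1.42142920e-01],
       [ 0.00000000e+00,  0.00000000e+00,  0.00000000e+00,
         1.00000000e+00]])}
{'time': 0.15, 'qpos': array([ 1.13017883e+00,  2.59186051e-01,  1.53581416e+00, -1.43210243e-05,
        1.34800554e+00, -2.02792274e-01]), 'dq': array([-0.00151282, -0.00153991, -0.00209596,  0.00019597,  0.00126908,
        0.00032437]), 'tau': array([ 8.32877467e-04, -4.46395934e+01, -2.90816671e+01, -4.62012194e-04,
        8.26421165e-03, -4.36910011e-05]), 'tcp_pos': array([0.12937915, 0.53415718, 0.23066708]), 'orientation': array([[-9.71853295e-01,  2.35586129e-01, -5.90048846e-04],
       [ 2.35586712e-01,  9.71852485e-01, -1.28408427e-03],
       [ 2.70927996e-04, -1.38694919e-03, -9.99999001e-01]]), 'ft_force': array([-0.26648158,  0.66696726, -0.72484292]), 'moment': array([ 0.00782323, -0.01132366, -0.03572709]), 'grip_force': 0.0, 'grip_width': 1.000258516817674}
```

View pics/scene.png

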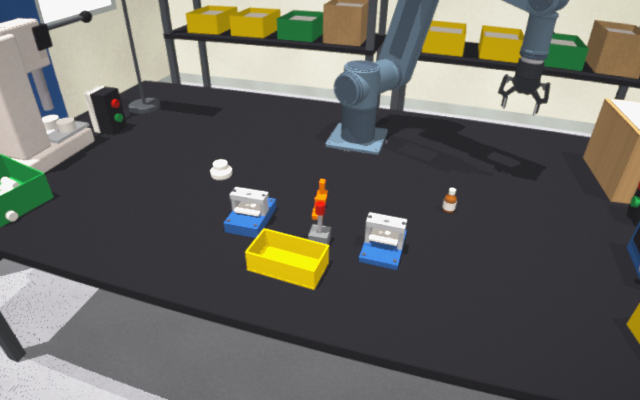

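View pics/side.png

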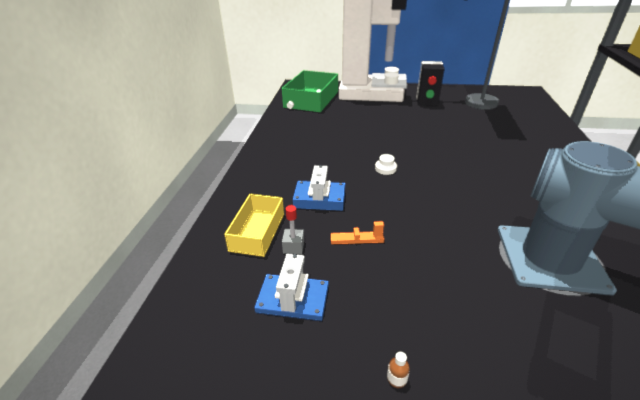

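The scene shows two stations, at (250,210) and (385,240), with the rod at (320,225), spacer behind it and bin in front. The side view has the stations at (320,185) and (293,290), the rod at (291,230), and the spacer at (357,236), tip to the left (+x).

Run:
```python
from h import *
a=cv2.imread('pics/scene.png')[170:290,215:415]; b=cv2.imread('pics/side.png')[155:325,220:420]
f=lambda i,k:cv2.resize(i,None,fx=k,fy=k,interpolation=cv2.INTER_CUBIC)
A=f(a,3.2);B=f(b,2); C=np.zeros((600,800,3),np.uint8)
A=f(a,2.2); B=f(b,1.9)
C[:264,:440]=A; C[264:264+323,:380]=B
for j,(y,x) in enumerate(((165,285),(250,250))):
    C[j*300:j*300+285, 445:445+285] = cv2.resize(cv2.imread('pics/side.png')[y:y+75,x:x+75],(285,285),interpolation=cv2.INTER_CUBIC)
cv2.imwrite('pics/z.png',C)
for n,uv,z in (('side',(291,208),.13),('scene',(320,203),.13),('side',(293,255),.092),('side',(320,168),.092),('scene',(386,217),.092),('scene',(250,192),.092)):
    print(n,uv,at(n,uv,z).round(3))
for n in('scene','side'):
    im=cv2.imread(f'pics/{n}.png'); h=cv2.cvtColor(im,cv2.COLOR_BGR2HSV)
    for nm,lo,hi in(('org',(8,200,150),(17,255,255)),('blue',(100,180,90),(118,255,255)),('red',(0,200,120),(4,255,255))):
        k,l,st,ce=cv2.connectedComponentsWithStats(cv2.inRange(h,lo,hi))
        for i in range(1,k):
            if st[i,4]>40: print(n,nm,st[i],ce[i].round(1), at(n,ce[i],.018).round(3))
```

```text
side (291, 208) [0.643 0.045 0.13 ]
scene (320, 203) [0.643 0.044 0.13 ]
side (293, 255) [0.616 0.166 0.092]
side (320, 168) [ 0.608 -0.208  0.092]
scene (386, 217) [0.599 0.208 0.092]
scene (250, 192) [ 0.6   -0.173  0.092]
scene org [315 179  12  24 122] [321.4 191.4] [ 0.428 -0.016  0.018]
scene org [312 205   6  15  41] [314.2 213.1] [ 0.543 -0.003  0.018]
scene red [111  99   8   8  48] [114.7 102.8] [ 0.009 -1.143  0.018]
scene red [315 202  10  13 101] [319.6 207.6] [0.512 0.004 0.018]
```

View pics/z.png

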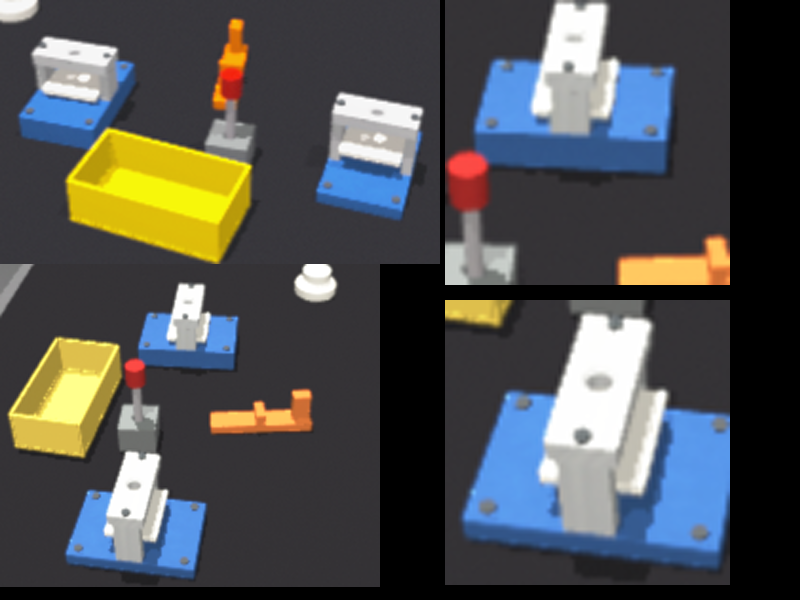

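The lower (near) station in the side view, at y ≈ 0.19, has the thin base, so it is the wide one. Its hole is at about (291,271), and the spacer tip points to +x. I'm moving above that area for a close look.

Emit:
send_rows(
  motion=[0, 0, 0, 0, 0, 0, -0.119, 0, 0, 0, 0, 0, 0, -0.119, 0, -0.026, -0.027, -0.001, 0, 0, 0, 0, -0.026, -0.027, -0.001, 0, 0, 0, 0, -0.026, -0.027, -0.001, 0, 0, 0, 0, -0.026, -0.027, -0.001, 0, 0, 0, 0, -0.026, -0.027, -0.001, 0, 0, 0, 0, -0.026, -0.027, -0.001, 0, 0, 0, 0, -0.026, -0.027, -0.001, 0, 0, 0, 0, -0.026, -0.027, -0.001, 0, 0, 0],
)

```text
time: 0.98
tcp_pos: [0.3383, 0.317, 0.2393]
orientation: [[-1.0, -0.0, -0.0], [-0.0, 1.0, -0.0], [0.0, -0.0, -1.0]]
ft_force: [0.1, 0.2, -0.5]
grip_width: 0.997
grip_force: 0.0
```

Emit:
send_rows(
  motion=[0, -0.026, -0.027, -0.001, 0, 0, 0, 0, -0.026, -0.027, -0.001, 0, 0, 0, 0, -0.026, -0.027, -0.001, 0, 0, 0, 0, -0.026, -0.027, -0.001, 0, 0, 0, 0, -0.026, -0.027, -0.001, 0, 0, 0, 0, -0.026, -0.027, -0.001, 0, 0, 0, 0, -0.026, -0.027, -0.001, 0, 0, 0, 0, -0.026, -0.027, -0.001, 0, 0, 0, 0, 0, 0, 0, 0, 0, 0, 0, 0, 0, 0, 0, 0, 0],
)

```text
time: 1.82
tcp_pos: [0.5464, 0.1009, 0.2464]
orientation: [[-1.0, 0.003, -0.001], [0.003, 1.0, 0.0], [0.001, 0.0, -1.0]]
ft_force: [-0.2, -0.1, -0.2]
grip_width: 0.997
grip_force: 0.0
```

Run:
```python
from h import *
s,im=snap('wrist','w1.png'); print(s['time'],s['tcp_pos'],s['orientation'].round(4))
```

```text
1.8167 [0.54641092 0.10094194 0.24643628] [[-1.0e+00  3.2e-03 -1.5e-03]
 [ 3.2e-03  1.0e+00  1.0e-04]
 [ 1.5e-03  0.0e+00 -1.0e+00]]
```

View pics/w1.png

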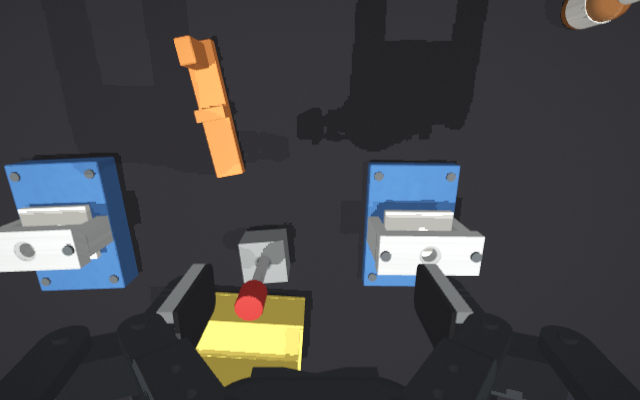

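The wrist view shows the wide station at right with its hole at (430,255), plate screws at (386,256) and (476,257), and base corners at (369,165) and (459,166). The rod head is at (251,300) and the spacer runs from the grip at (186,50) to the tip at (230,170).

```bash
python3 - <<'E'
from h import *
s=bot.state(); im=cv2.imread('pics/w1.png'); h=cv2.cvtColor(im,cv2.COLOR_BGR2HSV); g=h[:,:,2]
W=lambda uv,z:at('wrist',uv,z,s).round(4)
# hole: darker pixels in plate
m=((h[:,:,1]<60)&(g<175)).astype(np.uint8)
for (x0,y0,x1,y1) in ((372,236,484,276),):
    k,l,st,ce=cv2.connectedComponentsWithStats(m[y0:y1,x0:x1])
    for i in range(1,k):
        if 25<st[i,4]<600: print('plate blob',st[i],ce[i]+[x0,y0],W(ce[i]+[x0,y0],.092))
m=cv2.inRange(h,(0,150,60),(6,255,255)); m[:, :200]=0;m[:,300:]=0; m[:270]=0
c=cv2.findContours(m,0,1)[0]; c=max(c,key=cv2.contourArea); print('red',cv2.boundingRect(c),cv2.fitEllipse(c))
m=cv2.inRange(h,(5,150,80),(20,255,255)); m[:,300:]=0;m[:25]=0; m[190:]=0
c=max(cv2.findContours(m,0,1)[0],key=cv2.contourArea); print('org',[q[0].tolist() for q in cv2.approxPolyDP(c,2.5,True)])
m=cv2.inRange(h,(100,120,60),(120,255,255)); m[:,:330]=0
c=max(cv2.findContours(m,0,1)[0],key=cv2.contourArea); print('blue',[q[0].tolist() for q in cv2.approxPolyDP(c,3,True)])
for uv in((369,165),(459,166),(364,285)):print(W(uv,.018))
E
python3 - <<'E'
import cv2
im=cv2.imread('pics/w1.png')
import numpy as np
a=cv2.resize(im[25:185,165:265],None,fx=3.7,fy=3.7,interpolation=2)
b=cv2.resize(im[225:325,225:325],None,fx=2.9,fy=2.9,interpolation=2)
c=cv2.resize(im[230:280,365:490],None,fx=3.2,fy=3.2,interpolation=2)
C=np.zeros((592,780,3),np.uint8);C[:592,:370]=a;C[:290,375:665]=b;C[300:460,375:775]=c
cv2.imwrite('pics/z2.png',C)
E
```

```text
plate blob [  0   0   8  36 193] [375.41450777 249.12953368] [0.6033 0.1598 0.092 ]
plate blob [50 13 15 13 92] [430.45652174 256.33695652] [0.6108 0.2126 0.092 ]
plate blob [ 98  12  14  28 172] [478.51744186 260.53488372] [0.6153 0.259  0.092 ]
plate blob [ 8 15 11 10 85] [385.22352941 255.64705882] [0.6101 0.1695 0.092 ]
plate blob [ 44  28  29  12 285] [428.26666667 269.98596491] [0.6252 0.2118 0.092 ]
red (235, 280, 33, 40) ((250.64768981933594, 300.16888427734375), (28.530248641967773, 41.82289505004883), 20.339336395263672)
org [[174, 38], [180, 65], [189, 70], [200, 109], [194, 111], [196, 121], [205, 124], [205, 134], [211, 145], [214, 142], [208, 133], [212, 134], [212, 130], [209, 132], [213, 128], [212, 121], [220, 118], [197, 121], [195, 117], [203, 116], [197, 112], [202, 109], [223, 107], [225, 118], [229, 118], [241, 173], [243, 164], [214, 43], [210, 39], [198, 41], [188, 35]]
blue [[370, 162], [363, 284], [414, 286], [415, 276], [376, 274], [366, 242], [367, 217], [378, 215], [382, 221], [385, 208], [454, 211], [459, 165]]
[0.5358 0.1622 0.018 ]
[0.537  0.2612 0.018 ]
[0.6832 0.1626 0.018 ]
```

View pics/z2.png

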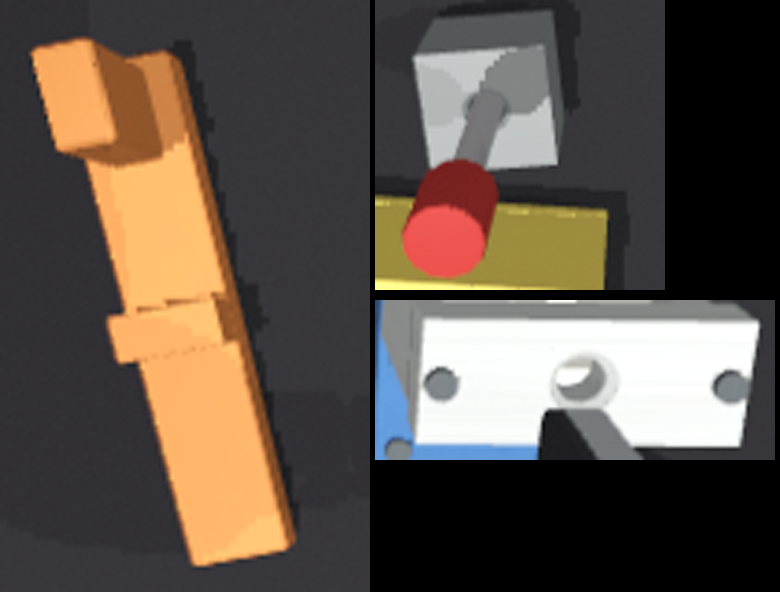

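The hole mouth is at (430.6,255.6), the head's top at (249,308), and the spacer grip's top corners and tip are visible.

Run:
```python
from h import *
s=bot.state()
W=lambda uv,z:at('wrist',uv,z,s)
print('hole',W((430.6,255.6),.092),'screws',W((385.6,256.2),.092),W((476.2,257.2),.092))
print('rod',W((249.1,307.8),.13),'stand', [W((225+(x-375)/2.9,225+y/2.9),.04).round(4) for x,y in((413,57),(545,45),(557,163),(430,172))])
S=[W((165+x/3.7,25+y/3.7),.056) for x,y in((32,48),(90,40),(115,142),(57,152))]
print('grip',np.array(S).round(4),np.mean(S,0)); T=[W((165+x/3.7,25+y/3.7),.014) for x,y in((194,565),(292,543))]
t=np.mean(T,0);d=t-np.mean(S,0);print('tip',np.array(T).round(4),t,np.hypot(*d[:2]),np.degrees(np.arctan2(d[1],d[0])))
```

```text
hole [0.61008358 0.2126392  0.092     ] screws [0.61063623 0.16985071 0.092     ] [0.61182255 0.25630876 0.092     ]
rod [0.64184997 0.04522139 0.13      ] stand [array([0.6206, 0.0178, 0.04  ]), array([0.6157, 0.0682, 0.04  ]), array([0.6658, 0.0716, 0.04  ]), array([0.6697, 0.0213, 0.04  ])]
grip [[ 0.4152 -0.0231  0.056 ]
 [ 0.4134 -0.0089  0.056 ]
 [ 0.4362 -0.0051  0.056 ]
 [ 0.4385 -0.0196  0.056 ]] [ 0.425817   -0.01417612  0.056     ]
tip [[ 0.5506 -0.0065  0.014 ]
 [ 0.5439  0.0236  0.014 ]] [0.54722149 0.00857418 0.014     ] 0.12351772008853577 10.613709406141313
```

Emit:
send_rows(
  motion=[0, -0.024, -0.014, 0, 0, 0, 0, 0, -0.024, -0.014, 0, 0, 0, 0, 0, -0.024, -0.014, 0, 0, 0, 0, 0, -0.024, -0.014, 0, 0, 0, 0, 0, 0, 0, 0.025, 0, 0, 0, 0, 0, 0, 0.025, 0, 0, 0, 0, 0, 0, 0.025, 0, 0, 0, 0, 0, 0, 0.025, 0, 0, 0, 0, 0, 0, 0.02, 0, 0, 0, 0, 0, 0, 0, 0, 0, 0],
)

```text
time: 2.7
tcp_pos: [0.6374, 0.0488, 0.1225]
orientation: [[-1.0, -0.002, -0.01], [-0.002, 1.0, 0.001], [0.01, 0.001, -1.0]]
ft_force: [-0.9, 0.7, -0.3]
grip_width: 0.999
grip_force: 0.0
```

Emit:
send_rows(
  motion=[0, 0, 0, 0.015, 0, 0, 0, 0, 0, 0, 0.015, 0, 0, 0, 0, 0, 0, 0, 0, 0, 0, 0, 0, 0, 0, 0, 0, 0],
)

```text
time: 3.03
tcp_pos: [0.6411, 0.0477, 0.098]
orientation: [[-1.0, -0.001, -0.001], [-0.001, 1.0, 0.0], [0.001, 0.0, -1.0]]
ft_force: [-0.1, -0.2, -0.6]
grip_width: 1.001
grip_force: 0.0
```

Emit:
send_rows(
  motion=[0, -0.0012, -0.0028, 0.003, 0, 0, 0, 150, 0, 0, 0, 0, 0, 0, 255, 0, 0, 0, 0, 0, 0, 255, 0, 0, 0, 0, 0, 0, 255, 0, 0, 0, 0, 0, 0, 255, 0, 0, 0, 0, 0, 0, 255, 0, 0, 0, 0, 0, 0, 255, 0, 0, 0, 0, 0, 0],
  force=50,
)

```text
time: 3.7
tcp_pos: [0.6431, 0.0437, 0.0948]
orientation: [[-1.0, -0.0, 0.001], [-0.0, 1.0, -0.0], [-0.001, -0.0, -1.0]]
ft_force: [0.1, -0.1, 2.9]
grip_width: 0.285
grip_force: 48.9
```

Emit:
send_rows(
  motion=[255, 0, 0, -0.01, 0, 0, 0, 255, 0, 0, -0.02, 0, 0, 0, 255, 0, 0, -0.025, 0, 0, 0, 255, 0, 0, -0.03, 0, 0, 0, 255, 0, 0, -0.025, 0, 0, 0, 255, 0.004, 0.02, 0, 0, 0, 0, 255, 0.007, 0.035, 0, 0, 0, 0, 255, 0.007, 0.038, 0, 0, 0, 0, 255, 0.007, 0.038, 0, 0, 0, 0, 255, 0.005, 0.025, 0, 0, 0, 0],
)

```text
time: 4.53
tcp_pos: [0.6116, 0.2031, 0.2048]
orientation: [[-1.0, -0.001, -0.0], [-0.001, 1.0, 0.001], [0.0, 0.001, -1.0]]
ft_force: [0.1, -0.7, -0.1]
grip_width: 0.291
grip_force: 49.2
```

Emit:
send_rows(
  motion=[255, 0.0025, 0.013, 0, 0, 0, 0, 255, 0, 0, 0, 0, 0, 0, 255, 0, 0, 0, 0, 0, 0, 255, 0, 0, 0, 0, 0, 0],
)

```text
time: 4.87
tcp_pos: [0.6107, 0.2115, 0.2043]
orientation: [[-1.0, 0.001, 0.0], [0.001, 1.0, -0.001], [-0.0, -0.001, -1.0]]
ft_force: [0.5, -0.6, -1.0]
grip_width: 0.29
grip_force: 49.2
```

Run:
```python
from h import *
s,im=snap('wrist','w2.png'); _,b=snap('side','s2.png'); _,a=snap('scene','c2.png')
print(s['time'],s['tcp_pos'],s['orientation'].round(4))
f=lambda i,k:cv2.resize(i,None,fx=k,fy=k,interpolation=2)
C=np.zeros((592,800,3),np.uint8)
C[:250,:400]=f(im[200:325,220:420],2)
B=b[190:330,240:340];C[:560,400:800]=f(B,4)
A=a[165:245,350:430]; C[252:572,40:360]=f(A,4)
cv2.imwrite('pics/z3.png',C[:,:,::-1])
```

```text
4.8667 [0.61067951 0.21151668 0.2043249 ] [[-1.e+00  5.e-04  0.e+00]
 [ 5.e-04  1.e+00 -9.e-04]
 [-0.e+00 -9.e-04 -1.e+00]]
```

View pics/z3.png

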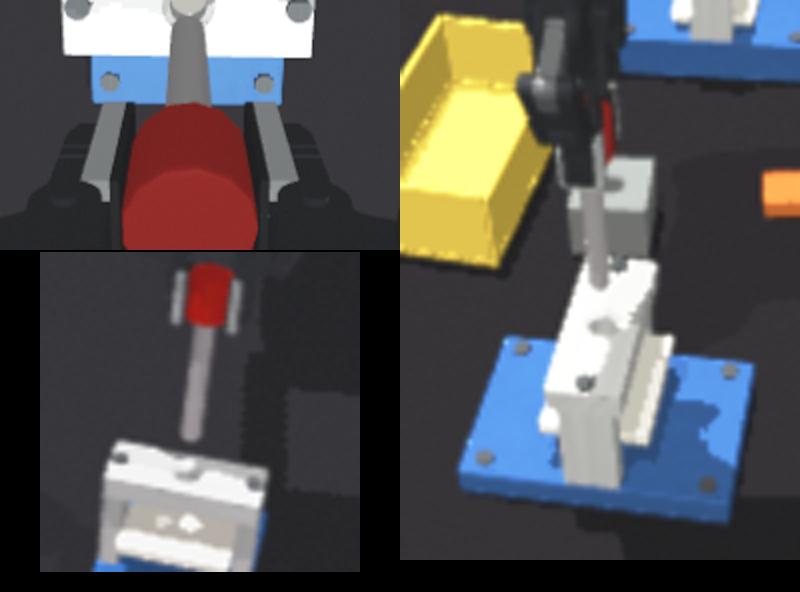

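The rod hangs upright over the station. Its tip is at about (289.5,261) in side and (387.5,211) in scene, and the hole is at (290.5,271.5) and (386.7,218.5).

Run:
```python
from h import *
s=bot.state()
for n,uv,z in(('side',(290.5,271.5),.092),('scene',(386.7,218.5),.092),('side',(289.5,260.6),.1195),('scene',(387.5,211),.1195)): print(n,at(n,uv,z).round(4))
print('screw mid',(at('wrist',(220+77/2,200+11/2),.092,s)+at('wrist',(220+299/2,200+11/2),.092,s))/2)
print('tip wrist',at('wrist',(220+188/2,200+20/2),.1195,s), 'tip fwd', at('wrist',(314,207),.1195,s))
im=cv2.imread('pics/w2.png');C=cv2.resize(im[170:260,260:370],None,fx=6,fy=6,interpolation=2);cv2.imwrite('pics/z4.png',C)
```

```text
side [0.6114 0.2151 0.092 ]
scene [0.6047 0.2109 0.092 ]
side [0.6129 0.2101 0.1195]
scene [0.6101 0.2111 0.1195]
screw mid [0.61351503 0.21073418 0.092     ]
tip wrist [0.60866062 0.21077786 0.1195    ] tip fwd [0.60647368 0.21078145 0.1195    ]
```

View pics/z4.png

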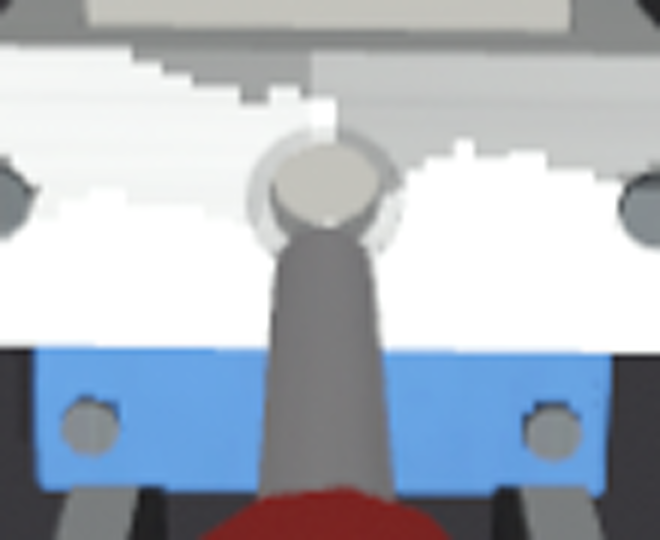

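In the wrist crop the tip (325,230 near edge) lines up with the hole ring (centre about (324,205)) within 1 mm. I'll descend slowly.

Emit:
send_rows(
  motion=[255, -0.0005, 0, 0.008, 0, 0, 0, 255, 0, 0, 0.008, 0, 0, 0, 255, 0, 0, 0.006, 0, 0, 0, 255, 0, 0, 0.004, 0, 0, 0, 255, 0, 0, 0.004, 0, 0, 0, 255, 0, 0, 0.004, 0, 0, 0, 255, 0, 0, 0, 0, 0, 0],
)

```text
time: 5.6
tcp_pos: [0.6103, 0.2128, 0.1692]
orientation: [[-1.0, -0.0, -0.002], [-0.0, 1.0, -0.0], [0.002, -0.0, -1.0]]
ft_force: [0.7, 0.1, -0.9]
grip_width: 0.292
grip_force: 49.2
```

Emit:
send_rows(
  motion=[255, 0, 0, 0.006, 0, 0, 0, 255, 0, 0, 0.006, 0, 0, 0, 255, 0, 0, 0.006, 0, 0, 0, 255, 0, 0, 0.006, 0, 0, 0, 255, 0, 0, 0.006, 0, 0, 0, 255, 0, 0, 0.003, 0, 0, 0, 255, 0, 0, 0, 0, 0, 0],
)

```text
time: 6.18
tcp_pos: [0.6103, 0.2127, 0.1361]
orientation: [[-1.0, -0.0, -0.002], [-0.0, 1.0, -0.0], [0.002, -0.0, -1.0]]
ft_force: [0.2, 0.4, -0.8]
grip_width: 0.289
grip_force: 49.2
```

Emit:
send_rows(
  motion=[255, 0, 0, 0.001, 0, 0, 0, 255, 0, 0, 0.001, 0, 0, 0, 255, 0, 0, 0.001, 0, 0, 0, 255, 0, 0, 0, 0, 0, 0],
)

```text
time: 6.52
tcp_pos: [0.6109, 0.2129, 0.1344]
orientation: [[-1.0, -0.0, 0.0], [-0.0, 1.0, 0.0], [-0.0, 0.0, -1.0]]
ft_force: [0.5, 0.4, -1.0]
grip_width: 0.289
grip_force: 49.2
```

Emit:
send_rows(
  motion=[255, 0, 0, 0.001, 0, 0, 0, 255, 0, 0, 0, 0, 0, 0],
)

```text
time: 6.68
tcp_pos: [0.6108, 0.2128, 0.1333]
orientation: [[-1.0, -0.0, 0.0], [-0.0, 1.0, 0.0], [-0.0, 0.0, -1.0]]
ft_force: [0.3, -0.2, -0.9]
grip_width: 0.29
grip_force: 49.2
```

Emit:
send_rows(
  motion=[255, 0, 0, 0.0005, 0, 0, 0, 0, 0, 0, 0, 0, 0, 0, 0, 0, 0, 0, 0, 0, 0, 0, 0, 0, 0, 0, 0, 0, 0, 0, 0, 0, 0, 0, 0, 0, 0, 0, 0, 0, 0, 0, 0, 0, 0, -0.02, 0, 0, 0, 0, 0, 0, -0.03, 0, 0, 0, 0, 0, 0, -0.03, 0, 0, 0, 0, 0, 0, 0, 0, 0, 0],
)

```text
time: 7.52
tcp_pos: [0.614, 0.2135, 0.22]
orientation: [[-1.0, -0.0, 0.011], [-0.0, 1.0, 0.002], [-0.011, 0.002, -1.0]]
ft_force: [1.2, -0.5, 0.4]
grip_width: 1.002
grip_force: 0.0
```

Run:
```python
from h import *
s,im=snap('wrist','w3.png'); _,b=snap('side','s3.png')
print(s['time'],s['tcp_pos'])
C=np.zeros((560,800,3),np.uint8)
f=lambda i,k:cv2.resize(i,None,fx=k,fy=k,interpolation=2)
C[:500,:400]=f(im[150:400,220:420],2); C[:,400:]=f(b[190:330,240:340],4)
cv2.imwrite('pics/z5.png',C[:,:,::-1])
```

```text
7.5167 [0.6140158  0.21348057 0.22001332]
```

View pics/z5.png

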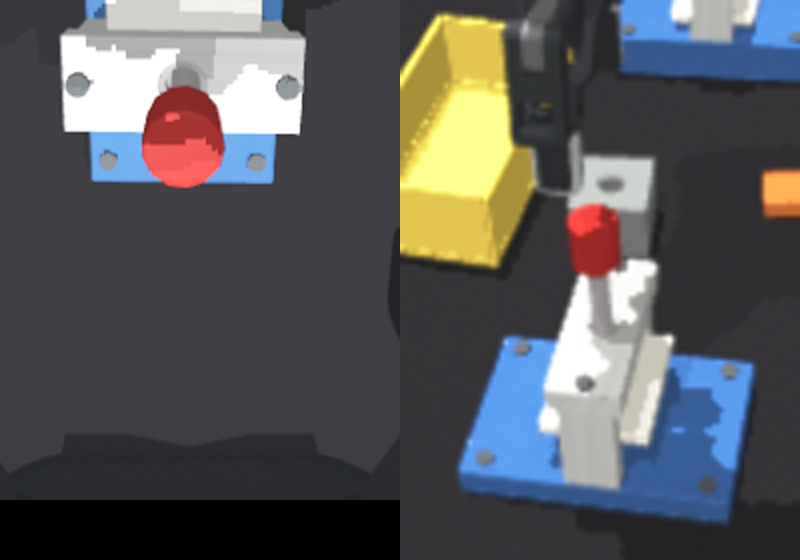

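The rod stands upright in the guide, its tip on the tile. Now the spacer.

Emit:
send_rows(
  motion=[0, 0.012, -0.014, 0, 0, 0, 0, 0, 0.023, -0.028, 0, 0, 0, 0, 0, 0.025, -0.03, 0, 0, 0, 0, 0, 0.025, -0.03, 0, 0, 0, 0, 0, 0.025, -0.03, 0, 0, 0, 0, 0, 0.025, -0.03, 0, 0, 0, 0, 0, 0.025, -0.03, 0, 0, 0, 0, 0, 0.025, -0.033, 0, 0, 0, 0, 0, 0, 0, 0, 0, 0, -0.0925, 0, 0, 0, 0, 0, 0, -0.0925],
)

```text
time: 8.45
tcp_pos: [0.4237, -0.0139, 0.2117]
orientation: [[-0.983, -0.184, -0.002], [-0.184, 0.983, 0.0], [0.002, 0.001, -1.0]]
ft_force: [0.2, 1.2, 0.8]
grip_width: 1.002
grip_force: 0.0
```

Emit:
send_rows(
  motion=[0, 0, 0, 0, 0, 0, 0, 0, 0, 0, 0, 0, 0, 0, 0, 0, 0, 0, 0, 0, 0],
)

```text
time: 8.7
tcp_pos: [0.4256, -0.0118, 0.2122]
orientation: [[-0.983, -0.182, -0.001], [-0.182, 0.983, 0.0], [0.001, 0.001, -1.0]]
ft_force: [1.0, 0.8, 0.6]
grip_width: 0.999
grip_force: 0.0
```

Run:
```python
from h import *
s,im=snap('wrist','w4.png')
print(s['time'],s['tcp_pos'],s['orientation'].round(3)[:,0])
C=cv2.resize(im[100:340,200:440],None,fx=2.4,fy=2.4,interpolation=2);cv2.imwrite('pics/z6.png',C[:,:,::-1])
```

```text
8.7 [ 0.42557466 -0.01184005  0.21216151] [-0.983 -0.182  0.001]
```

View pics/z6.png

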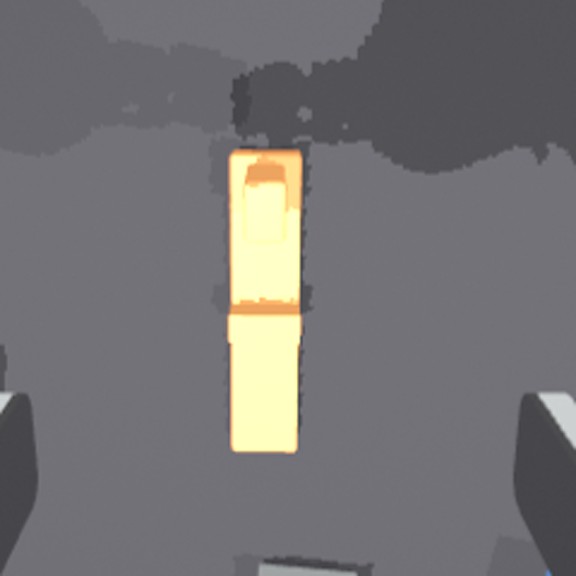

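The spacer is aligned with the tool: grip top centre at crop (265,212), tip centre at (264.5,452).

Run:
```python
from h import *
s=bot.state();R=s['orientation'];p=s['tcp_pos']
for uv,z in(((310.5,188.3),.056),((200+264.5/2.4,100+452/2.4),.014),((200+266/2.4,100+150/2.4),.014)):
    X=at('wrist',uv,z,s); print(X.round(4),(R.T@(X-p)).round(4))
```

```text
[ 0.4257 -0.0153  0.056 ] [ 0.0005 -0.0036  0.1563]
[0.5495 0.0066 0.014 ] [-0.1252 -0.0047  0.1981]
[ 0.4095 -0.0184  0.014 ] [ 0.017  -0.0037  0.1983]
```

Emit:
send_rows(
  motion=[0, 0, -0.0036, 0.015, 0, 0, 0, 0, 0, 0, 0.035, 0, 0, 0, 0, 0, 0, 0.04, 0, 0, 0, 0, 0, 0, 0.04, 0, 0, 0, 0, 0, 0, 0.03, 0, 0, 0, 0, 0, 0, 0.018, 0, 0, 0, 0, 0, 0, 0.006, 0, 0, 0, 0, 0, 0, 0.003, 0, 0, 0, 0, 0, 0, 0, 0, 0, 0, 0, 0, 0, 0, 0, 0, 0],
)

```text
time: 9.58
tcp_pos: [0.4276, -0.0158, 0.0268]
orientation: [[-0.983, -0.184, 0.002], [-0.184, 0.983, -0.001], [-0.002, -0.001, -1.0]]
ft_force: [-0.8, -0.0, -0.1]
grip_width: 1.003
grip_force: 0.0
```

Emit:
send_rows(
  motion=[0, 0.001, 0, 0.001, 0, 0, 0, 150, 0, 0, 0, 0, 0, 0, 255, 0, 0, 0, 0, 0, 0, 255, 0, 0, 0, 0, 0, 0, 255, 0, 0, 0, 0, 0, 0, 255, 0, 0, 0, 0, 0, 0, 255, 0, 0, 0, 0, 0, 0, 255, 0, 0, 0, 0, 0, 0],
  force=40,
)

```text
time: 10.25
tcp_pos: [0.4258, -0.016, 0.025]
orientation: [[-0.983, -0.184, 0.0], [-0.184, 0.983, -0.0], [-0.0, -0.0, -1.0]]
ft_force: [-0.9, 0.5, 3.0]
grip_width: 0.182
grip_force: 39.8
```

Emit:
send_rows(
  motion=[255, 0, 0, -0.01, 0, 0, 0, 255, 0, 0, -0.02, 0, 0, 0, 255, 0, 0, -0.02, 0, 0, 0, 255, 0, 0, 0, 0, 0, 0.062, 255, 0, 0, 0, 0, 0, 0.062, 255, 0, 0, 0, 0, 0, 0.061, 255, -0.001, 0.02, 0, 0, 0, 0, 255, -0.002, 0.035, 0, 0, 0, 0, 255, -0.002, 0.035, 0, 0, 0, 0, 255, -0.002, 0.035, 0, 0, 0, 0],
)

```text
time: 11.08
tcp_pos: [0.4322, 0.1101, 0.0746]
orientation: [[-1.0, 0.001, -0.001], [0.001, 1.0, 0.0], [0.001, 0.0, -1.0]]
ft_force: [0.5, 1.1, -1.5]
grip_width: 0.178
grip_force: 39.4
```

Emit:
send_rows(
  motion=[255, -0.002, 0.035, 0, 0, 0, 0, 255, -0.002, 0.035, 0, 0, 0, 0, 255, -0.001, 0.02, 0, 0, 0, 0, 255, -0.001, 0.01, 0, 0, 0, 0, 255, 0, 0.003, 0, 0, 0, 0, 255, 0, 0, 0, 0, 0, 0, 255, 0, 0, 0, 0, 0, 0],
)

```text
time: 11.67
tcp_pos: [0.4382, 0.2111, 0.0745]
orientation: [[-1.0, 0.0, -0.001], [0.0, 1.0, -0.001], [0.001, -0.001, -1.0]]
ft_force: [-0.1, 0.3, -1.2]
grip_width: 0.183
grip_force: 39.4
```

Emit:
send_rows(
  motion=[255, 0, 0.0016, 0.01, 0, 0, 0, 255, 0, 0, 0.01, 0, 0, 0, 255, 0, 0, 0.006, 0, 0, 0, 255, 0, 0, 0.0015, 0, 0, 0, 255, 0, 0, 0, 0, 0, 0, 255, 0, 0, 0, 0, 0, 0],
)

```text
time: 12.17
tcp_pos: [0.4384, 0.2134, 0.047]
orientation: [[-1.0, 0.0, -0.001], [0.0, 1.0, -0.0], [0.001, -0.0, -1.0]]
ft_force: [0.8, -0.0, -0.7]
grip_width: 0.182
grip_force: 39.4
```

Run:
```python
from h import *
s,im=snap('wrist','w5.png'); _,b=snap('side','s5.png')
print(s['time'],s['tcp_pos'])
C=np.zeros((600,800,3),np.uint8)
f=lambda i,k:cv2.resize(i,None,fx=k,fy=k,interpolation=2)
C[:480,:400]=f(im[160:400,214:414],2); C[:600,400:]=f(b[190:340,250:350],4)
cv2.imwrite('pics/z7.png',C[:,:,::-1])
```

```text
12.1667 [0.43840165 0.21338126 0.04703377]
```

View pics/z7.png

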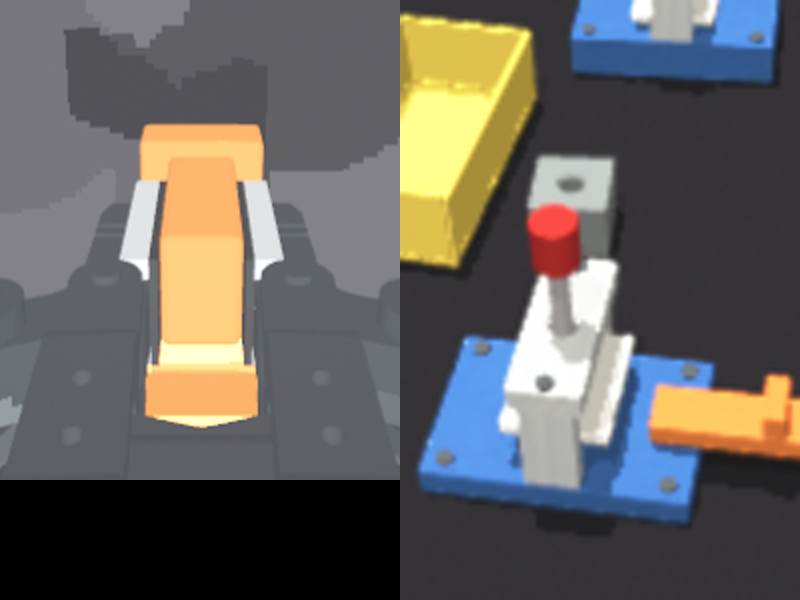

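The spacer is in line and at gap height, its tip just over the base edge. I'll insert it slowly.

Emit:
send_rows(
  motion=[255, -0.005, 0, 0, 0, 0, 0, 255, -0.008, 0, 0, 0, 0, 0, 255, -0.008, 0, 0, 0, 0, 0, 255, -0.008, 0, 0, 0, 0, 0, 255, -0.008, 0, 0, 0, 0, 0, 255, 0, 0, 0, 0, 0, 0],
)

```text
time: 12.77
tcp_pos: [0.4781, 0.2137, 0.0476]
orientation: [[-1.0, 0.0, 0.002], [0.0, 1.0, 0.0], [-0.002, 0.0, -1.0]]
ft_force: [1.4, 0.6, -0.0]
grip_width: 0.183
grip_force: 39.4
```

Emit:
send_rows(
  motion=[255, -0.005, 0, 0, 0, 0, 0, 255, -0.008, 0, 0, 0, 0, 0, 255, -0.008, 0, 0, 0, 0, 0, 255, -0.008, 0, 0, 0, 0, 0, 255, -0.005, 0, 0, 0, 0, 0, 255, -0.003, 0, 0, 0, 0, 0, 255, 0, 0, 0, 0, 0, 0],
)

```text
time: 13.35
tcp_pos: [0.5133, 0.2136, 0.0473]
orientation: [[-1.0, 0.0, 0.0], [0.0, 1.0, 0.0], [-0.0, 0.0, -1.0]]
ft_force: [-0.6, -0.2, -1.5]
grip_width: 0.18
grip_force: 39.4
```

Emit:
send_rows(
  motion=[255, -0.0015, -0.0006, 0.0015, 0, 0, 0, 255, 0, 0, 0.0015, 0, 0, 0, 255, 0, 0, 0.001, 0, 0, 0, 255, 0, 0, 0, 0, 0, 0, 255, 0, 0, 0, 0, 0, 0],
)

```text
time: 13.77
tcp_pos: [0.5137, 0.2131, 0.0433]
orientation: [[-1.0, -0.0, -0.0], [-0.0, 1.0, -0.0], [0.0, -0.0, -1.0]]
ft_force: [0.4, 0.7, -0.7]
grip_width: 0.179
grip_force: 39.5
```

Emit:
send_rows(
  motion=[255, -0.0015, 0, 0.0004, 0, 0, 0, 255, 0, 0, 0, 0, 0, 0, 120, 0, 0, 0, 0, 0, 0, 0, 0, 0, 0, 0, 0, 0, 0, 0, 0, 0, 0, 0, 0, 0, 0, 0, 0, 0, 0, 0, 0, 0, 0, 0, 0, 0, 0, 0, 0, 0, 0, 0, 0, 0, 0, 0, 0, -0.015, 0, 0, 0, 0, 0, 0, -0.03, 0, 0, 0],
)

```text
time: 14.6
tcp_pos: [0.5126, 0.2124, 0.0849]
orientation: [[-1.0, 0.0, -0.008], [0.0, 1.0, -0.002], [0.008, -0.002, -1.0]]
ft_force: [0.1, 0.4, 0.0]
grip_width: 1.0
grip_force: 0.0
```

Emit:
send_rows(
  motion=[0, 0, 0, -0.04, 0, 0, 0, 0, 0, 0, -0.04, 0, 0, 0, 0, 0, 0, -0.04, 0, 0, 0, 0, 0, 0, -0.03, 0, 0, 0, 0, 0, 0, 0, 0, 0, 0, 0, 0, 0, 0, 0, 0, 0],
)

```text
time: 15.1
tcp_pos: [0.5166, 0.2133, 0.2402]
orientation: [[-1.0, -0.0, 0.005], [-0.0, 1.0, 0.001], [-0.005, 0.001, -1.0]]
ft_force: [-0.0, -0.5, -0.6]
grip_width: 0.999
grip_force: 0.0
```

Run:
```python
from h import *
s,im=snap('wrist','w6.png'); _,b=snap('side','s6.png')
print(s['time'],s['tcp_pos'])
C=np.zeros((600,800,3),np.uint8)
f=lambda i,k:cv2.resize(i,None,fx=k,fy=k,interpolation=2)
C[:600,:400]=f(im[100:400,214:414],2); C[:600,400:]=f(b[190:340,250:350],4)
cv2.imwrite('pics/z8.png',C[:,:,::-1])
```

```text
15.1 [0.51662982 0.21333036 0.24023261]
```

View pics/z8.png

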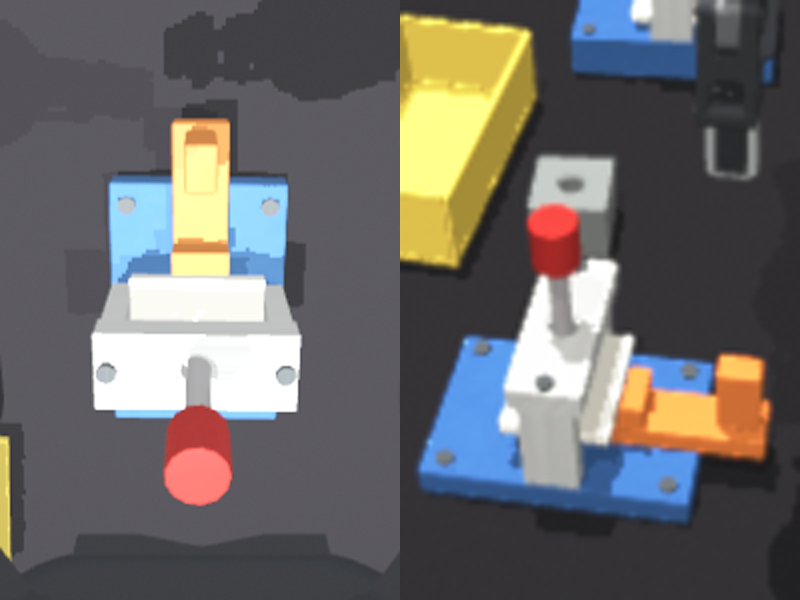

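The spacer sits square under the tile, shoulder at the tile's edge, and the rod is still upright. Next I close the fingers and press the head.

Emit:
send_rows(
  motion=[255, -0.014, 0, 0, 0, 0, 0, 255, -0.025, 0, 0, 0, 0, 0, 255, -0.03, 0, 0, 0, 0, 0, 255, -0.02, 0, 0, 0, 0, 0, 255, -0.007, 0, 0, 0, 0, 0, 255, 0, 0, 0, 0, 0, 0, 255, 0, 0, 0.02, 0, 0, 0, 255, 0, 0, 0.025, 0, 0, 0, 255, 0, 0, 0.01, 0, 0, 0, 255, 0, 0, 0, 0, 0, 0],
)

```text
time: 16.03
tcp_pos: [0.608, 0.2129, 0.179]
orientation: [[-1.0, -0.001, -0.008], [-0.001, 1.0, -0.001], [0.008, -0.001, -1.0]]
ft_force: [-0.6, -0.1, 0.1]
grip_width: 0.001
grip_force: 0.0
```

Emit:
send_rows(
  motion=[255, 0, 0, 0, 0, 0, 0, 255, 0, 0, 0, 0, 0, 0],
)

```text
time: 16.2
tcp_pos: [0.6117, 0.2133, 0.1842]
orientation: [[-1.0, -0.0, 0.001], [-0.0, 1.0, 0.0], [-0.001, 0.0, -1.0]]
ft_force: [0.6, -0.1, 0.5]
grip_width: 0.003
grip_force: 0.0
```

Descend to 0.170, then in 1 mm steps.

Emit:
send_rows(
  motion=[255, 0, 0, 0.005, 0, 0, 0, 255, 0, 0, 0.005, 0, 0, 0, 255, 0, 0, 0.003, 0, 0, 0, 255, 0, 0, 0.0015, 0, 0, 0, 255, 0, 0, 0.0015, 0, 0, 0, 255, 0, 0, 0.0015, 0, 0, 0, 255, 0, 0, 0, 0, 0, 0],
)

```text
time: 16.78
tcp_pos: [0.6119, 0.2132, 0.166]
orientation: [[-1.0, -0.0, 0.001], [-0.0, 1.0, 0.0], [-0.001, 0.0, -1.0]]
ft_force: [-0.4, -0.0, 4.9]
grip_width: -0.004
grip_force: 2.3
```

Emit:
send_rows(
  motion=[255, 0, 0, 0.0015, 0, 0, 0, 255, 0, 0, 0.0015, 0, 0, 0, 255, 0, 0, 0.0015, 0, 0, 0, 255, 0, 0, 0, 0, 0, 0, 255, 0, 0, 0, 0, 0, 0],
)

```text
time: 17.2
tcp_pos: [0.6122, 0.2132, 0.162]
orientation: [[-1.0, -0.0, 0.002], [-0.0, 1.0, 0.0], [-0.002, 0.0, -1.0]]
ft_force: [-0.3, 0.2, 6.3]
grip_width: 0.004
grip_force: 3.3
```

Emit:
send_rows(
  motion=[255, 0, 0, 0.001, 0, 0, 0, 255, 0, 0, 0.001, 0, 0, 0, 255, 0, 0, 0, 0, 0, 0, 255, 0, 0, 0, 0, 0, 0],
)

```text
time: 17.53
tcp_pos: [0.6123, 0.2133, 0.1603]
orientation: [[-1.0, -0.0, 0.003], [-0.0, 1.0, 0.0], [-0.003, 0.0, -1.0]]
ft_force: [0.1, 0.2, 8.0]
grip_width: -0.003
grip_force: 3.7
```

Emit:
send_rows(
  motion=[255, 0, 0, 0.001, 0, 0, 0, 255, 0, 0, 0, 0, 0, 0, 255, 0, 0, 0, 0, 0, 0],
)

```text
time: 17.78
tcp_pos: [0.6127, 0.2133, 0.16]
orientation: [[-1.0, -0.0, 0.004], [-0.0, 1.0, 0.001], [-0.004, 0.001, -1.0]]
ft_force: [-0.5, -0.2, 8.9]
grip_width: 0.003
grip_force: 4.7
```

Emit:
send_rows(
  motion=[255, 0, 0, 0.001, 0, 0, 0, 255, 0, 0, 0.0005, 0, 0, 0, 255, 0, 0, 0, 0, 0, 0, 255, 0, 0, 0, 0, 0, 0],
)

```text
time: 18.12
tcp_pos: [0.6136, 0.2135, 0.1599]
orientation: [[-1.0, -0.0, 0.007], [-0.0, 1.0, 0.001], [-0.007, 0.001, -1.0]]
ft_force: [-1.0, 0.1, 14.7]
grip_width: -0.0
grip_force: 7.2
```

Emit:
send_rows(
  motion=[255, 0, 0, 0.0005, 0, 0, 0, 255, 0, 0, 0, 0, 0, 0, 255, 0, 0, 0, 0, 0, 0, 255, 0, 0, 0, 0, 0, 0, 255, 0, 0, 0, 0, 0, 0],
)

```text
time: 18.53
tcp_pos: [0.6138, 0.2135, 0.1598]
orientation: [[-1.0, -0.0, 0.007], [-0.0, 1.0, 0.001], [-0.007, 0.001, -1.0]]
ft_force: [-1.7, 0.7, 15.5]
grip_width: 0.003
grip_force: 8.1
```

The push holds steady at 15.5 N with the tile against its stop.

```bash
python3 -c "
from workcell import ticket
print(ticket.job_done())"
```

```text
the job is handed in; nothing more can be done
None
```

The job is handed in with no verdict returned: the rod stands in the wide station's guide, the spacer is fully under the tile and released, and the head is held pressed at about 15.5 N with the tile about 8 mm down; I viewed 11 pictures, one over the limit of 10.

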